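# Set the stirrer to speed four and start it

## Robot

A 6-joint arm with a two-finger parallel gripper is mounted at the origin on the work surface. World frame = base frame: x ahead of the robot, y to its left, z up, the work surface at z = 0. Lengths are in m, angles in rad, forces in N, time in s.
With the tool pointing down it reaches from about 0.25 to 0.775 m from the base axis. Payload 4 kg.
Tool frame: the origin (TCP) lies midway between the tips of the shut fingers; the grasp point (between the pads) lies 19 mm behind it; z points along the fingers, x is the direction in which the jaws open and shut, and the axes are right-handed (so a half turn about z gives the same grasp; the last joint's range is limited). The gripper opens to 85 mm and grips with 20 to 120 N. Pads are 22 mm wide; open, the fingers measure 114 mm over their backs; the gripper's body (76 mm by 85 mm) begins 54 mm behind the grasp point. The pads swing forward as they close: fully open they stand 13 mm farther back than shut.
Start: joints at [-1.345, 0.087, 1.371, -0, 1.684, -0.103], TCP at [0.178, -0.521, 0.231] pointing down, gripper open.
Joint ranges: [-3.1, 3.1], [-0.76, 2.03], [0.27, 2.55], [-1.08, 4.22], [0.17, 2.65], [-2.57, 2.57]. Speed limits (rad/s): [2.79, 2.79, 3.14, 3.14, 3.14, 3.14].

## Interface

Orientations are given as a unit quaternion [w, x, y, z].
In Python, from plant import arm gives the robot as it stands. The module is installed in compiled form; this text tells all that it offers.
- The arm moves only by the shell command python3 -m inch 'ROWS' [FORCE]. ROWS is JSON, a list of rows, each a list of 7 numbers: the shift along the tool's x, y, z in cm, then the turn, a rotation vector about the tool's x, y, z in degrees, then the closure, from 0 (fully open) to 1 (shut). In form: [[x, y, z, wx, wy, wz, claw], ...]. A call has 1 to 8 rows; each row is the pose to reach, as a shift and turn from the pose commanded when the call began, along the tool's axes at that moment; what a row does not reach only later rows make up. A row lasts 1/10 s, in which the tool goes at most 50 mm and 8.59 degrees, less where a joint would pass 70% of its speed; a pose out of reach is approached as far as the arm can. A call with a gripper value outside its range is refused whole. The fingers move at their own pace and stop on an object; FORCE is the grip in N (left out, the last holds). Time passes only in rows, so rows that repeat a pose let the fingers close. It gives the time, the measured TCP pose, the force and the opening at its end, in the units of the state.
- arm.observe(): the state, without advancing time (a new reading comes with each control period).
- arm.camera(name): name is "scene" or "top" or "wrist"; returns a dict with "image" (480x640x3 uint8, blue, green, red), "depth" (480x640 float32, m along the optical axis (not along the pixel's ray), 0 where there is no reading), "camera_matrix" (3x3 intrinsics, pixels), "dist_coeffs" ([k1, k2, p1, p2, k3] as OpenCV has them; the pictures are not rectified), "T" (4x4, takes a point from camera to world coordinates). Camera axes: x right, y down, z forward; pixel columns grow to the right and rows downward; lengths in m; the calibration is good to about 2 mm. A picture is of the moment at which its call begins.
- arm.hand_in(): hands the job in, once; it reports no verdict.
The state is a dict: "t": time; "joint_positions": joint angles; "qd": joint speeds; "joint_torque": joint torques, N m; "position": TCP position; "tcp_rot": TCP orientation; "wrist_force": force on the tool from outside, world axes, zero at the start; "torque": the same for the moment, N m; "width": opening from 0.0 (shut) to 1.0 (fully open).
Only numpy, scipy, OpenCV 4.12 (cv2) and the standard library are available. Lean on these libraries where they do the work, as an engineer would, in place of code of your own. Each camera call takes 0.05 s, during which the arm holds its last target.

## Task

Use a fingertip to push the pointer handle of the stirrer's speed selector clockwise, click by click, until it rests at speed 4 (the fourth click up from off), without going past it, then press the start button fully down and let go. Push gently and do not pinch the handle; leave the round heat knob and everything standing around as it is.

Things in the scene. Friction and masses are not known exactly. Their poses are not given: they have to be found in the camera images.
- stirrer: White hotplate stirrer fixed to the bench, 300 mm deep (x) by 280 wide (y). Origin under its centre; x points from its front (controls, robot side) to its back, y to its left, z up. Control deck 75 mm above the bench. Deck has, in mm from the origin: speed selector axis (-85, 70), start button (-95, -20), heat knob axis (-85, -100). Ceramic plate, 135 across, top at 81, centre (75, 0).
- speed_handle: Black pointer handle of the speed selector: bar 60 mm long, 14 wide, 24 high, white line on top. Origin on the vertical turning axis at the bar's underside, 89 mm above the bench. x points along the pointer; the bar runs from x = -18 (tail) to +42 (nose), y = -7 to 7. Below it a hub 38 and a collar 52 mm across. Marks round it on the deck: open ring = off, then five ever longer bars = speeds 1 to 5.
- speed (a joint): Selector angle, rad, grows clockwise from above. Detents 0.524 apart: 0 off, 0.524 speed 1, 1.047 speed 2, 1.571 speed 3, 2.094 speed 4, 2.618 speed 5 (end stop). Starts between off and speed 2. The pointer stands 75 degrees left of the stirrer's x axis at off, 45 right of it at 4. A click takes about 2 N sideways near the nose; well past half-way it snaps by itself into the next position, where it stays.
- start_top (a point): Centre of the top face of the start button: a round grey push button 26 mm across in an aluminium ring 42 mm across, 18 mm above the deck (93 mm above the bench) when out. It is pressed straight down.
- start (a joint): Travel of the start button, m: 0 out, 0.006 fully down; spring return, about 5 N at the bottom.
- heat_mark (a point): White index mark on the rim of the round heat knob (42 mm across, 22 mm high, the point at its top, 17 mm from its axis), which stands on the right of the deck and turns freely. To be left as it is.
- beaker: Empty glass beaker, 72 mm across, 92 mm high, standing loose on the ceramic plate; origin at the centre of its underside.
- stopper: Small black rubber stopper, 28 mm across, 26 mm high, standing loose on the deck behind the heat knob; origin under its centre.
- flask: Conical glass flask, 82 mm across, 118 mm high, on the bench by the stirrer's left side; origin under its centre.
- reagent: Amber bottle, 62 mm across, 150 mm high, on the bench by the stirrer's right side, towards the back; origin under its centre.
- jar: White plastic jar, 60 mm across, 70 mm high, on the bench by the stirrer's right side, near the front; origin under its centre.
- spatula: Steel lab spoon, 200 mm long, lying on the bench to the left of the flask.
Mind the look-alikes: they are no part of the job. Leave any orange or yellow look-alike of the beaker alone.

How it is judged:
On the way, in this order (a step that is already met when the one before it is completed fails the run):
1. the speed selector rests in the detent of speed 4 (value of joint speed between 1.964 and 2.224 rad and velocity of joint speed between -0.1 and 0.1 rad/s), for 0.3 s.
2. the start button is pressed fully down with the selector at speed 4 (value of joint speed between 1.964 and 2.224 rad and value of joint start above 0.0048 m), for 0.05 s.
At the end, for the whole second after the job is handed in: The speed selector rests in the speed 4 detent (within 0.13 rad of 2.094), the start button has been pressed at least 4.8 mm after that and is out again (under 1 mm), and the beaker stands upright and at rest on the hotplate (all of step 1 and value of joint start below 0.001 m and angle between beaker's own z axis and vertical below 0.1 rad and linear speed of beaker below 0.02 m/s); the robot touches nothing.
It fails at once if the selector is turned past speed 4 (more than half-way to speed 5) (value of joint speed above 2.33 rad).
It fails at once if the start button is pressed while the selector is not at speed 4 (value of joint start above 0.003 m and not (value of joint speed between 1.964 and 2.224 rad)).
It fails at once if the selector handle is pushed or pinched with more than 25 N (contact force between the fingers and speed_handle above 25 N).
It fails at once if the heat knob is turned (its mark moves more than 5 mm) (distance of heat_mark from where it was at the start of the episode above 0.005 m).
It fails at once if a bystander (beaker, stopper, flask, bottle, jar, or spoon) is moved more than 20 mm or lifted (distance of any of beaker, stopper, flask, reagent, jar, spatula from where it was at the start of the episode above 0.02 m).
It also fails if it takes over 42 s, if anything falls off the work surface, if the arm or the gripper's body presses on something with over 40 N, if the wrist force passes 120 N, or if a joint passes its speed limit or range.

## Working session

There is one attempt and no reset: what is moved stays moved. The work goes in short steps, Python scripts to look and compute and a shell command to move; the robot and the scene stay as the last step left them, time stands still between calls to the robot, and variables do not carry over. Pictures are saved under pics/ and viewed, and the job is handed in when it is done.

```bash
mkdir -p pics
cat > h.py <<'E'
import numpy as np, cv2
from plant import arm
def shot(name,fn=None):
    c=arm.camera(name)
    if fn: cv2.imwrite('pics/'+fn,c['image'])
    np.savez('last_'+name+'.npz',**{k:np.array(c[k]) for k in c})
    return c
def ray(c,u,v):
    p=cv2.undistortPoints(np.array([[[u,v]]],float),np.array(c['camera_matrix']),np.array(c['dist_coeffs']))[0,0]
    T=np.array(c['T']); return T[:3,3],T[:3,:3]@np.array([p[0],p[1],1])
def atz(c,u,v,z):
    o,d=ray(c,u,v); return o+d*(z-o[2])/d[2]
def dep(c,u,v):
    o,d=ray(c,u,v); return o+d*float(c['depth'][int(round(v)),int(round(u))])
def proj(c,P):
    T=np.linalg.inv(np.array(c['T'])); r=cv2.Rodrigues(T[:3,:3])[0]
    return cv2.projectPoints(np.array(P,float).reshape(-1,1,3),r,T[:3,3],np.array(c['camera_matrix']),np.array(c['dist_coeffs']))[0][:,0]
def load(name):
    return dict(np.load('last_'+name+'.npz'))
E
python3 - <<'E'
from h import *
print(arm.observe())
for n in('scene','top','wrist'):
    c=shot(n,n+'0.png'); print(n,np.round(c['T'],3).tolist(),np.round(c['camera_matrix'],1).tolist())
E
```

```text
{'t': 0.0, 'joint_positions': array([-1.34513552e+00,  8.79708101e-02,  1.37227858e+00,  3.75235030e-05,
        1.68361165e+00, -1.03075861e-01]), 'qd': array([-0.00018175,  0.00121914, -0.00115793,  0.0001584 ,  0.00107156,
       -0.00030089]), 'joint_torque': array([-2.57515378e-03, -3.51864374e+01, -3.13278329e+01, -4.73757336e-04,
        1.08731628e-02, -1.95112074e-05]), 'position': array([ 0.17747203, -0.52004533,  0.23011816]), 'tcp_rot': array([-7.65330796e-04,  8.13280350e-01, -5.81870935e-01, -8.37263519e-04]), 'wrist_force': array([ 0.14278342, -0.81339711, -0.31344279]), 'torque': array([-0.01404373, -0.00229936,  0.01466085]), 'width': 1.0000410295908515}
scene [[-0.381, 0.704, -0.6, 1.133], [0.924, 0.301, -0.234, 0.302], [0.016, -0.643, -0.765, 0.732], [0.0, 0.0, 0.0, 1.0]] [[465.1, 0.0, 316.9], [0.0, 465.1, 236.4], [0.0, 0.0, 1.0]]
top [[-0.001, -0.986, 0.166, 0.427], [-1.0, 0.005, 0.025, 0.079], [-0.025, -0.166, -0.986, 1.31], [0.0, 0.0, 0.0, 1.0]] [[571.1, 0.0, 310.8], [0.0, 571.1, 241.6], [0.0, 0.0, 1.0]]
wrist [[0.324, -0.906, -0.272, 0.247], [-0.946, -0.31, -0.091, -0.498], [-0.002, 0.287, -0.958, 0.373], [0.0, 0.0, 0.0, 1.0]] [[351.1, 0.0, 318.3], [0.0, 351.1, 242.4], [0.0, 0.0, 1.0]]
```

View pics/scene0.png

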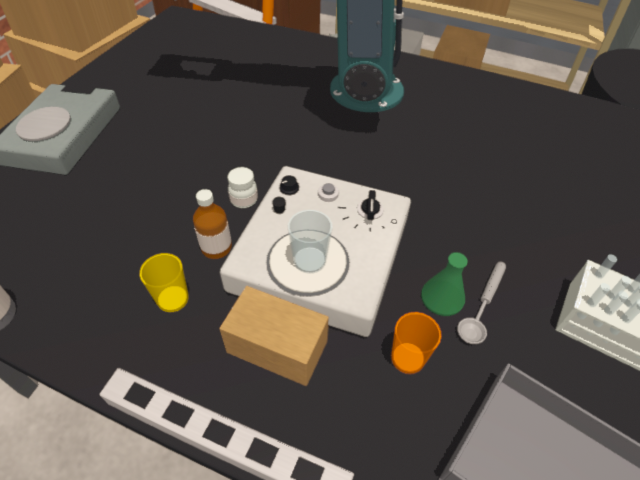

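View pics/top0.png

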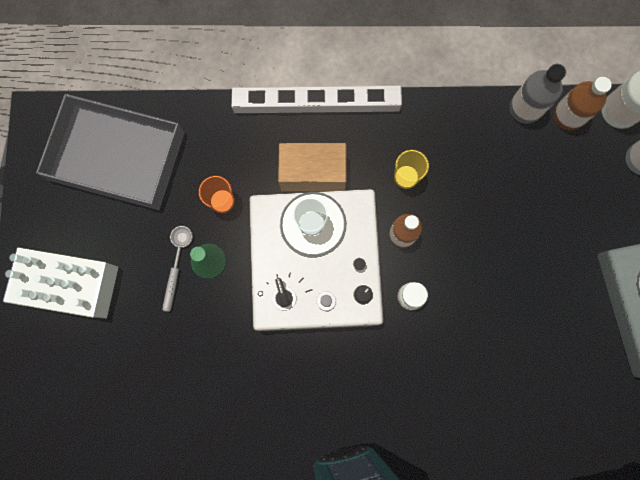

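Top view: pointer handle with white line at about (282,290), off ring at (261,293), start button at (326,301). Other things it could be taken for are the round heat knob (363,295) and the stopper (360,265). In the scene view the handle is at (371,205) and the button at (328,190). I'll check this in a close crop.

Run:
```python
from h import *
c=load('top'); cv2.imwrite('pics/crop1.png',cv2.resize(c['image'][180:340,240:400],None,fx=3.7,fy=3.7,interpolation=cv2.INTER_CUBIC))
s=load('scene'); cv2.imwrite('pics/crop2.png',cv2.resize(s['image'][160:250,260:420],None,fx=5,fy=5,interpolation=cv2.INTER_CUBIC))
```

```text
(no output)
```

View pics/crop1.png

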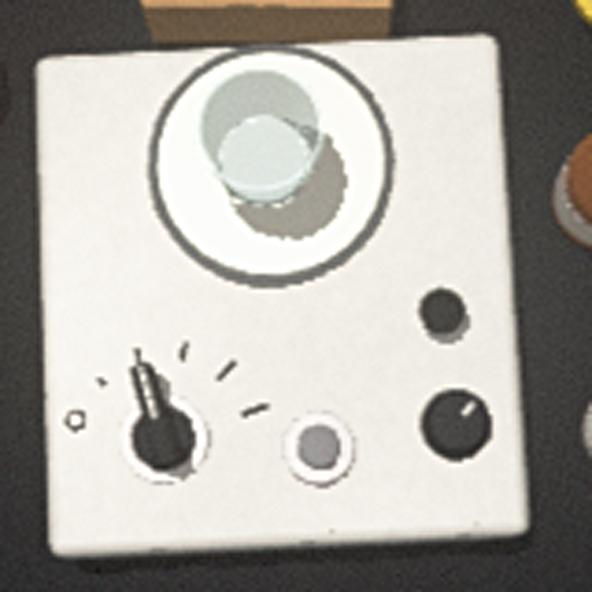

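View pics/crop2.png

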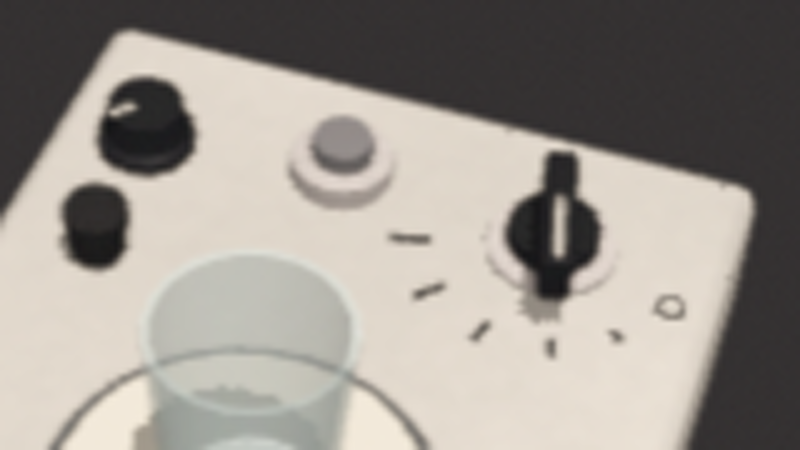

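The handle points at the second bar, so it stands at speed 2 and needs two clicks. Next I'll fit the stirrer pose from both views.

Run:
```python
from h import *
from scipy.optimize import least_squares
t=load('top'); s=load('scene')
def T(u,v): return (240+(u+.5)/3.7-.5,180+(v+.5)/3.7-.5)
def S(u,v): return (260+(u+.5)/5-.5,160+(v+.5)/5-.5)
# local model pts (mm), pixel
top=[((150,140,75),T(37,57)),((150,-140,75),T(497,36)),((-150,-140,75),T(528,528)),((-150,140,75),T(52,553)),((-95,-20,93),T(320,446)),((-85,-100,97),T(457,421)),((75,0,81),T(271,165))]
sc=[((-95,-20,93),S(343,141)),((-85,-100,97),S(148,102)),((-150,140,75),S(752,190)),((-150,-140,75),S(122,32))]
def w(p,P):
    P=np.array(P)/1000.;c,q=np.cos(p[2]),np.sin(p[2])
    return np.c_[c*P[:,0]-q*P[:,1]+p[0],q*P[:,0]+c*P[:,1]+p[1],P[:,2]+p[3]]
def res(p,sets):
    return np.concatenate([(proj(c,w(p,[a for a,b in m]))-np.array([b for a,b in m])).ravel() for c,m in sets])
for sets in ([(t,top)],[(s,sc)],[(t,top),(s,sc)]):
    r=least_squares(res,[.45,.1,0,0],args=(sets,)); print(np.round(r.x,4),np.round(r.fun.reshape(-1,2),1).tolist())
np.save('pose.npy',r.x)
p=r.x
print(w(p,[(-85,70,113),(-95,-20,93),(-85,-100,97)]))
for c,m in((t,top),(s,sc)):
    for a,b in m: print(a,np.round(dep(c,*b),4), np.round(w(p,[a])[0],4))
# handle line
a=atz(t,*T(136,362),.113); print('nose tip line end',a, 'yaw rel deg',)
im=t['image'].copy()
L=[w(p,[(-85+60*np.cos(x),70+60*np.sin(x),75)])[0] for x in np.radians([75,45,15,-15,-45,-75])]
for q in proj(t,L): print(np.round(q,1))
```

```text
[ 0.6012  0.1022  0.0453 -0.0199] [[0.3, 0.2], [-0.3, -0.4], [0.2, 0.8], [0.1, 0.1], [-0.2, -0.4], [-0.3, -0.2], [0.3, -0.1]]
[ 0.5871  0.0978  0.0418 -0.0179] [[-0.2, 1.0], [0.3, 0.8], [-0.1, -0.4], [0.0, -1.4]]
[ 0.5992  0.1022  0.0444 -0.0066] [[-0.4, -0.4], [0.2, -1.0], [0.8, 1.6], [-0.7, 0.9], [-0.2, 0.1], [0.1, 0.3], [0.2, -0.4], [-0.3, 1.4], [-0.6, 1.1], [1.2, -0.0], [-0.9, -1.4]]
[[ 0.51121173  0.16837858  0.10644867]
 [ 0.5052183   0.07802329  0.08644867]
 [ 0.51876105 -0.00145371  0.09044867]]
(150, 140, 75) [ 0.7602  0.2575 -0.0036] [0.7429 0.2487 0.0684]
(150, -140, 75) [ 0.7702 -0.0362  0.0029] [ 0.7553 -0.031   0.0684]
(-150, -140, 75) [ 0.4608 -0.0495 -0.0008] [ 0.4556 -0.0443  0.0684]
(-150, 140, 75) [0.445  0.234  0.0669] [0.4432 0.2354 0.0684]
(-95, -20, 93) [0.505  0.0776 0.0938] [0.5052 0.078  0.0864]
(-85, -100, 97) [ 0.5191 -0.001   0.0938] [ 0.5188 -0.0015  0.0904]
(75, 0, 81) [0.6713 0.1057 0.0841] [0.6742 0.1056 0.0744]
(-95, -20, 93) [0.5087 0.0797 0.0939] [0.5052 0.078  0.0864]
(-85, -100, 97) [ 5.188e-01 -1.000e-04  9.390e-02] [ 0.5188 -0.0015  0.0904]
(-150, 140, 75) [0.3739 0.2261 0.0007] [0.4432 0.2354 0.0684]
(-150, -140, 75) [ 3.892e-01 -7.600e-02 -2.000e-04] [ 0.4556 -0.0443  0.0684]
nose tip line end [0.5516879  0.18210637 0.113     ] yaw rel deg
[257.4 292.3]
[264.2 279.6]
[276.2 272. ]
[290.4 271.3]
[302.9 277.8]
[310.6 289.8]
```

```bash
cat >> h.py <<'E'
from scipy.spatial.transform import Rotation as R
def need(x,y,z,yaw):
    o=arm.observe(); q=o['tcp_rot']; r=R.from_quat([q[1],q[2],q[3],q[0]])
    tgt=R.from_euler('z',yaw,degrees=True)*R.from_euler('x',180,degrees=True)
    d=r.inv().apply(np.array([x,y,z])-o['position'])*100
    print('t',round(o['t'],2),'pos',np.round(o['position'],4),'F',np.round(o['wrist_force'],1),'w',round(o['width'],2))
    print('need cm',np.round(d,2),'deg',np.round((r.inv()*tgt).as_rotvec(degrees=True),1))
E
python3 -c "
from h import *
need(.5335,.207,.22,-10)"
```

```text
t 0.15 pos [ 0.1775 -0.5202  0.2304] F [ 0.4 -0.2 -0.5] w 1.0
need cm [-57.33 -57.17   1.15] deg [ -0.1   0.1 -61.2]
```

```bash
python3 -m inch '[[-57.3,-57.2,1,0,0,-61,1],[-57.3,-57.2,1,0,0,-61,1],[-57.3,-57.2,1,0,0,-61,1],[-57.3,-57.2,1,0,0,-61,1],[-57.3,-57.2,1,0,0,-61,1],[-57.3,-57.2,1,0,0,-61,1],[-57.3,-57.2,1,0,0,-61,1],[-57.3,-57.2,1,0,0,-61,1]]' 20; python3 -c "
from h import *
need(.5335,.207,.22,-10)"
```

```text
t: 0.95
position: [0.3539, -0.1594, 0.2262]
tcp_rot: [0.0, 0.996, -0.087, 0.0]
wrist_force: [0.6, -1.3, 0.7]
width: -0.0
t 0.95 pos [ 0.3539 -0.1594  0.2262] F [ 0.6 -1.3  0.7] w -0.0
need cm [ 11.3  -39.21   0.62] deg [ 0. -0. -0.]
```

```bash
python3 -m inch '[[11.3,-39.2,0.6,0,0,0,1],[11.3,-39.2,0.6,0,0,0,1],[11.3,-39.2,0.6,0,0,0,1],[11.3,-39.2,0.6,0,0,0,1],[11.3,-39.2,0.6,0,0,0,1],[11.3,-39.2,0.6,0,0,0,1],[11.3,-39.2,0.6,0,0,0,1],[11.3,-39.2,0.6,0,0,0,1]]'
python3 - <<'E'
from h import *
need(.5335,.207,.22,-10)
c=shot('wrist','w1.png'); print(np.round(c['T'],3).tolist())
E
```

```text
t: 1.75
position: [0.5308, 0.1994, 0.22]
tcp_rot: [0.0, 0.996, -0.088, -0.0]
wrist_force: [0.8, -0.5, -0.3]
width: -0.003
t 1.75 pos [0.5308 0.1994 0.22  ] F [ 0.8 -0.5 -0.3] w -0.0
need cm [ 0.13 -0.79  0.  ] deg [ 0.   0.  -0.1]
[[0.985, -0.168, -0.05, 0.544], [-0.175, -0.943, -0.284, 0.271], [0.0, 0.288, -0.958, 0.363], [0.0, 0.0, 0.0, 1.0]]
```

```bash
python3 -m inch '[[0,0,0,0,0,0,1],[0,0,0,0,0,0,1]]'
python3 - <<'E'
from h import *
need(.5335,.207,.22,-10)
c=shot('wrist','w2.png')
c=shot('top','t2.png')
E
```

```text
t: 2.0
position: [0.5301, 0.197, 0.2198]
tcp_rot: [0.001, 0.996, -0.088, -0.001]
wrist_force: [-0.4, -0.0, 0.3]
width: 0.003
t 2.0 pos [0.5301 0.197  0.2198] F [-0.4 -0.   0.3] w 0.0
need cm [ 0.16 -1.04 -0.03] deg [ 0.1  0.1 -0.1]
```

View pics/w2.png

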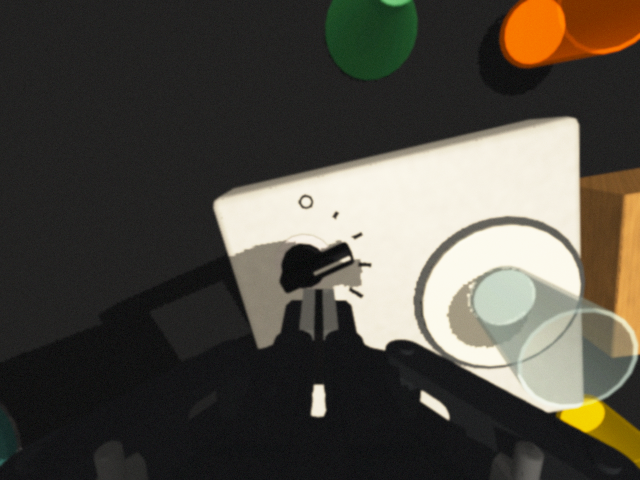

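Wrist view: the handle's white line runs (315,272) to (350,257). The off ring is at (306,202) and the bars at (336,215), (357,236), (365,265) and (356,293). The fingertips are at about (318,315). Next I'll measure from this view.

Run:
```python
from h import *
c=load('wrist'); cv2.imwrite('pics/w2c.png',cv2.resize(c['image'][180:350,230:430],None,fx=3.5,fy=3.5,interpolation=cv2.INTER_CUBIC))
for u,v in [(306,202),(336,215),(357,236),(365,265),(356,293),(315,272),(350,257),(335,263),(300,262),(290,255),(310,310),(327,310),(312,340),(288,318),(346,310),(240,230),(400,250)]:
    print((u,v),np.round(dep(c,u,v),4))
p=np.load('pose.npy')
print(p)
```

```text
(306, 202) [0.5237 0.2192 0.0761]
(336, 215) [0.5463 0.2041 0.0761]
(357, 236) [0.5609 0.1831 0.076 ]
(365, 265) [0.564  0.1555 0.0748]
(356, 293) [0.5524 0.1313 0.0765]
(315, 272) [0.523  0.1715 0.1132]
(350, 257) [0.5511 0.1786 0.1126]
(335, 263) [0.5392 0.1761 0.1133]
(300, 262) [0.5108 0.1741 0.0921]
(290, 255) [0.5034 0.1803 0.0883]
(310, 310) [0.5289 0.2074 0.2436]
(327, 310) [0.5352 0.2061 0.2432]
(312, 340) [0.5302 0.2081 0.2653]
(288, 318) [0.5198 0.2049 0.2422]
(346, 310) [0.5422 0.2015 0.2369]
(240, 230) [0.4645 0.2055 0.0759]
(400, 250) [0.5953 0.1644 0.0765]
[ 0.59923642  0.1022223   0.0444224  -0.00655133]
```

View pics/w2c.png

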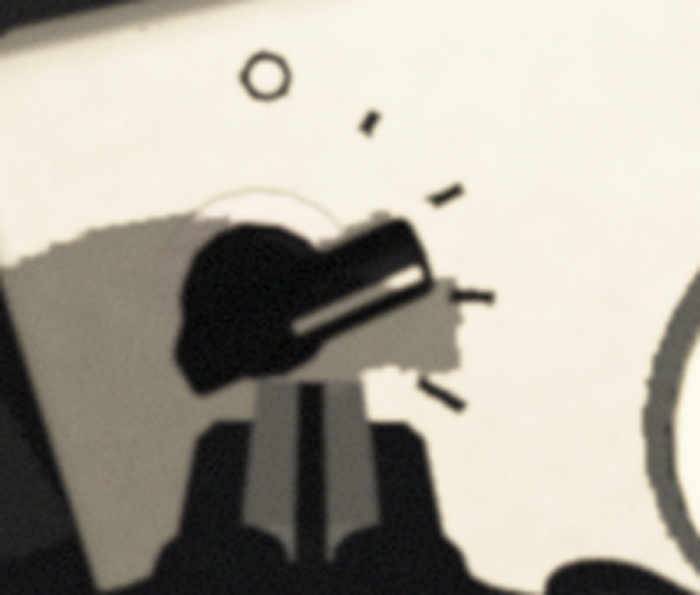

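The mark angles about the axis (0.511, 0.1685) come to 76, 45, 16, -14 and -42 degrees, so the axis and yaw agree. The handle top is at z = 0.113 and it points at the speed 2 mark. Now I'll go down on its left side.

```bash
python3 - <<'E'
from h import *
need(.534,.2075,.097,-10)
E
python3 -m inch '[[0.2,-1.1,0,0,0,0,1],[0.2,-1.1,3,0,0,0,1],[0.2,-1.1,6,0,0,0,1],[0.2,-1.1,9,0,0,0,1],[0.2,-1.1,11,0,0,0,1],[0.2,-1.1,12.2,0,0,0,1],[0.2,-1.1,12.2,0,0,0,1]]'
python3 - <<'E'
from h import *
need(.534,.2075,.097,-10)
c=shot('wrist','w3.png')
E
```

```text
t 2.1 pos [0.5301 0.1961 0.2208] F [-0.1  0.  -0.3] w 0.0
need cm [ 0.17 -1.19 12.38] deg [ 0.  -0.  -0.2]
t: 2.8
position: [0.5333, 0.2072, 0.0968]
tcp_rot: [0.001, 0.996, -0.089, -0.002]
wrist_force: [0.3, -1.3, 0.3]
width: 0.004
t 2.8 pos [0.5333 0.2072 0.0968] F [ 0.3 -1.3  0.3] w 0.0
need cm [ 0.06 -0.04 -0.02] deg [ 0.1  0.2 -0.2]
```

View pics/w3.png

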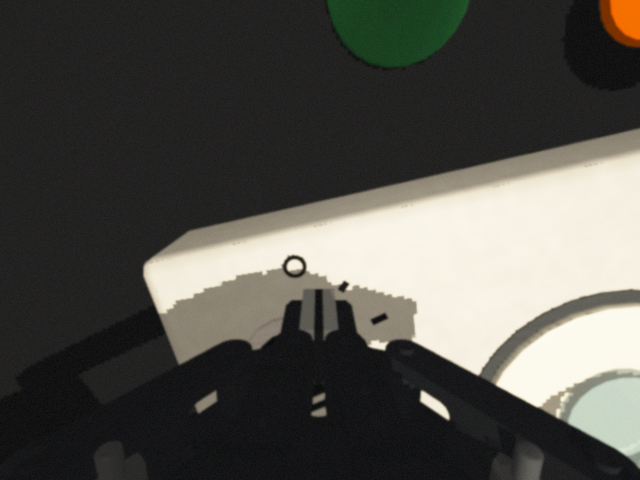

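```bash
python3 -m inch '[[0.3,0.4,0,0,0,0,1],[0.6,0.8,0,0,0,0,1],[0.8,1.1,0,0,0,0,1],[1.0,1.4,0,0,0,0,1],[1.2,1.7,0,0,0,0,1],[1.4,2.0,0,0,0,0,1],[1.7,2.3,0,0,0,0,1],[1.7,2.3,0,0,0,0,1]]'
python3 - <<'E'
from h import *
need(.5462,.1817,.097,-10)
c=shot('scene'); t=shot('top')
cv2.imwrite('pics/s4.png',np.hstack([cv2.resize(c['image'][150:250,320:420],(400,400),interpolation=cv2.INTER_CUBIC),cv2.resize(t['image'][240:340,240:340],(400,400),interpolation=cv2.INTER_CUBIC)]))
E
```

```text
t: 3.65
position: [0.5472, 0.1814, 0.0982]
tcp_rot: [0.0, 0.996, -0.089, -0.0]
wrist_force: [-0.2, 0.1, 0.4]
width: -0.001
t 3.65 pos [0.5472 0.1814 0.0982] F [-0.2  0.1  0.4] w -0.0
need cm [-0.11 -0.01  0.12] deg [ 0.   0.  -0.2]
```

View pics/s4.png

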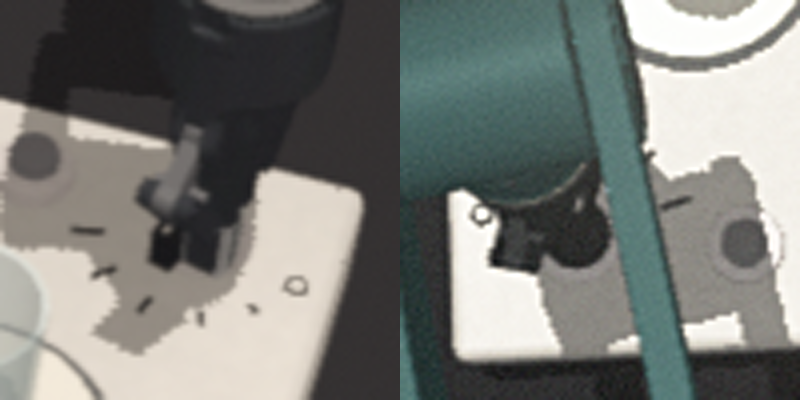

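Run:
```python
from h import *
p=arm.observe()['position']
for n,(x0,y0) in(('scene',(320,150)),('top',(240,240))):
    c=load(n)
    im=cv2.resize(c['image'][y0:y0+100,x0:x0+100],(800,800),interpolation=cv2.INTER_CUBIC)[:600] if 0 else cv2.resize(c['image'][y0:y0+100,x0:x0+100],(400,400),interpolation=cv2.INTER_CUBIC)
    def d(P,col):
        q=(proj(c,[P])[0]-[x0,y0]+.5)*4; cv2.circle(im,tuple(int(v) for v in q),4,col,1); return q
    print(n,d(p,(0,0,255)),d((.511,.1685,.113),(0,255,0)))
    for th,col in((16.5,(255,0,0)),(-13.5,(0,255,255)),(-43,(255,0,255))):
        a=np.radians(th); print(th,d((.511+.042*np.cos(a),.1685+.042*np.sin(a),.113),col))
    cv2.imwrite(f'pics/p4{n}.png',im)
a=cv2.imread('pics/p4scene.png');b=cv2.imread('pics/p4top.png');cv2.imwrite('pics/p4.png',np.hstack([a,b]))
```

```text
scene [209.42313676 260.13743107] [209.13317164 179.28747261]
16.5 [206.76797088 243.6079344 ]
-13.5 [161.53334737 230.80051546]
-43 [130.36822303 204.74040416]
top [150.10740663 163.53579278] [172.77990706 229.28318936]
16.5 [150.74109516 152.67123274]
-13.5 [191.97262831 151.45314596]
-43 [227.66363133 170.53471914]
```

View pics/p4.png

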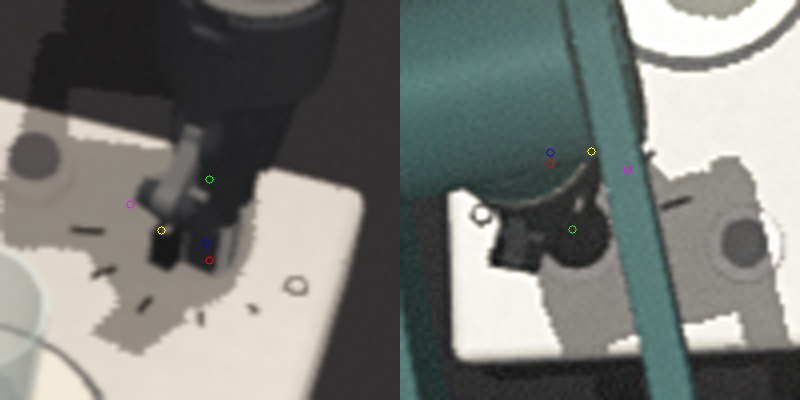

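In the scene view the nose sits on the predicted speed 3 position (161,231). There is no contact force, so the first click is done. I'll push one more, turning the tool along with the handle.

```bash
python3 -m inch '[[0.1,0.3,0,0,0,5,1],[0.2,0.6,0,0,0,9,1],[0.3,0.85,0,0,0,12,1],[0.3,1.1,0,0,0,16,1],[0.35,1.3,0,0,0,19,1],[0.4,1.5,0,0,0,23,1],[0.4,1.7,0,0,0,26,1],[0.4,1.7,0,0,0,26,1]]'
python3 - <<'E'
from h import *
need(.5482,.1634,.097,-36)
c=shot('scene')
im=cv2.resize(c['image'][150:250,320:420],(500,500),interpolation=cv2.INTER_CUBIC)
for th,col in((16.5,(255,0,0)),(-13.5,(0,255,255)),(-43,(255,0,255))):
    a=np.radians(th); q=(proj(c,[(.511+.042*np.cos(a),.1685+.042*np.sin(a),.113)])[0]-[320,150]+.5)*5; cv2.circle(im,tuple(int(v) for v in q),4,col,1)
cv2.imwrite('pics/s5.png',im)
E
```

```text
t: 4.55
position: [0.5479, 0.1647, 0.0984]
tcp_rot: [0.0, 0.951, -0.31, -0.0]
wrist_force: [0.3, 0.1, -0.5]
width: 0.002
t 4.55 pos [0.5479 0.1647 0.0984] F [ 0.3  0.1 -0.5] w 0.0
need cm [0.1  0.08 0.14] deg [ 0.   0.  -0.2]
```

View pics/s5.png

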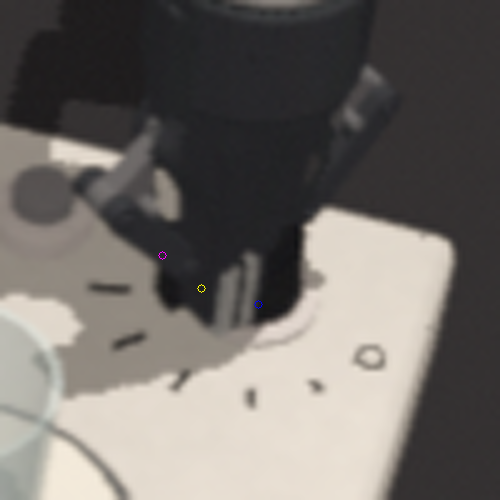

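There is no contact force, so it has probably snapped. I'll back off away from the handle, lift, and look.

```bash
python3 -m inch '[[0,-0.7,0,0,0,0,1],[0,-1.8,0,0,0,0,1],[0,-2.8,-1,0,0,0,1],[0,-3.5,-5,0,0,0,1],[0,-4,-9,0,0,0,1],[0,-5,-11,0,0,0,1],[0,-5,-11,0,0,0,1]]'
python3 - <<'E'
from h import *
need(.505,.0777,.15,-36)
c=shot('scene')
im=cv2.resize(c['image'][150:250,320:420],(500,500),interpolation=cv2.INTER_CUBIC)
w=shot('wrist'); im2=w['image'][180:480,200:500]
im2=cv2.resize(w['image'],(640,480))
cv2.imwrite('pics/s6.png',im); cv2.imwrite('pics/w6.png',im2)
E
```

```text
t: 5.3
position: [0.5802, 0.2072, 0.2134]
tcp_rot: [-0.003, 0.951, -0.309, 0.004]
wrist_force: [-0.0, -0.8, -0.2]
width: -0.001
t 5.3 pos [0.5802 0.2072 0.2134] F [-0.  -0.8 -0.2] w -0.0
need cm [ 1.5  14.95  6.23] deg [-0.4 -0.3 -0.1]
```

View pics/s6.png

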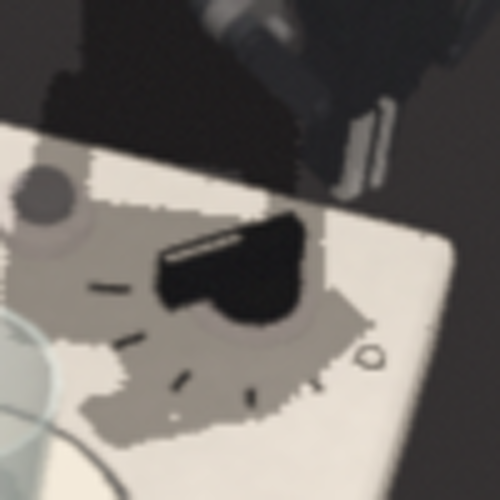

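View pics/w6.png

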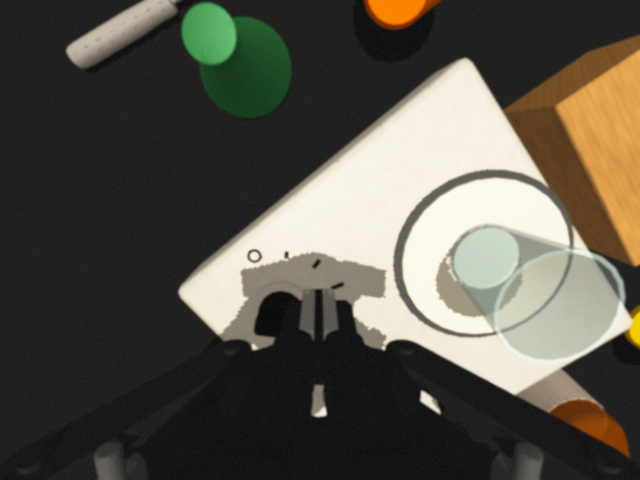

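Run:
```python
from h import *
c=load('scene')
f=lambda u,v:(320+u/5-.4,150+v/5-.4)
a=atz(c,*f(240,238),.113);b=atz(c,*f(165,259),.113)
print(a,b,np.degrees(np.arctan2(*(b-a)[[1,0]])))
d=b-np.array([.511,.1685,.113]);print(np.degrees(np.arctan2(d[1],d[0])),np.hypot(*d[:2]))
```

```text
[0.52146384 0.16362109 0.113     ] [0.54309708 0.14135079 0.113     ] -45.83132620884523
-40.22610058363562 0.042039298354180445
```

The handle line measures about -40 to -46° in the world frame. Expected for speed 4 is about -43°, so the selector is at speed 4. Next I'll go to a point above the button.

```bash
python3 -m inch '[[1.5,15,0,0,0,0,1],[1.5,15,0,0,0,0,1],[1.5,15,0,0,0,0,1],[1.5,15,0,0,0,0,1],[1.5,15,3,0,0,0,1],[1.5,15,6,0,0,0,1],[1.5,15,6,0,0,0,1],[1.5,15,6,0,0,0,1]]'
python3 - <<'E'
from h import *
need(.505,.0777,.095,-36)
w=shot('wrist','w7.png')
c=shot('scene')
cv2.imwrite('pics/s7.png',cv2.resize(c['image'][150:250,270:430],(800,500),interpolation=cv2.INTER_CUBIC))
E
```

```text
t: 6.2
position: [0.5002, 0.0754, 0.1469]
tcp_rot: [0.001, 0.951, -0.31, -0.002]
wrist_force: [-0.1, -0.1, 0.1]
width: -0.005
t 6.2 pos [0.5002 0.0754 0.1469] F [-0.1 -0.1  0.1] w -0.0
need cm [ 0.27 -0.48  5.19] deg [ 0.1  0.2 -0.1]
```

View pics/w7.png

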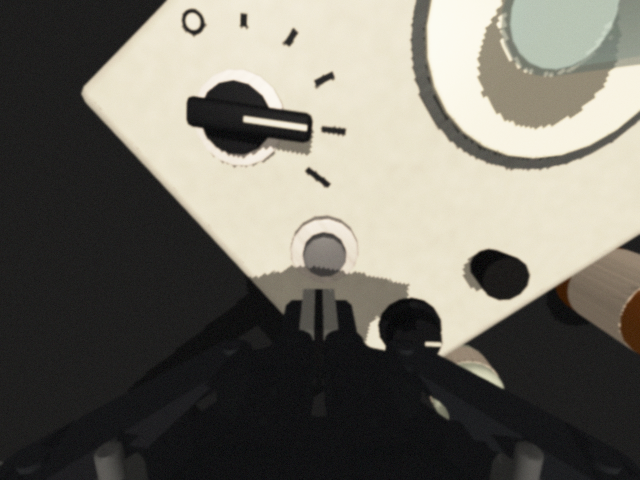

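View pics/s7.png

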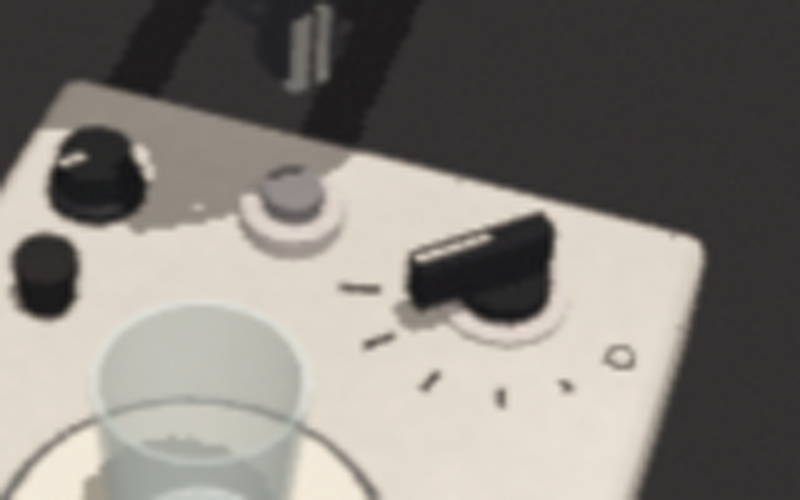

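Wrist view: the handle (245,120)–(310,126) points at the fourth bar (333,130), with the fifth at (317,177). The button is at (325,255). I'll measure it from this wrist view.

Run:
```python
from h import *
w=load('wrist'); print(dep(w,325,256),atz(w,325,255,.0935)); print(dep(w,304,238),dep(w,349,240),dep(w,324,225))
b=dep(w,325,256); need(.505,.0777,.087,-36); need(b[0],b[1],.0865,-36)
```

```text
[0.50733025 0.07791265 0.09703984] [0.50702484 0.07739464 0.0935    ]
[0.50185655 0.09165082 0.08672006] [0.52308462 0.07485615 0.08730615] [0.5164602  0.09134585 0.08792181]
t 6.3 pos [0.5019 0.0755 0.1496] F [ 1.2 -0.2  0.6] w 0.0
need cm [ 0.11 -0.35  6.26] deg [-0.1 -0.1 -0.1]
t 6.3 pos [0.5019 0.0755 0.1496] F [ 1.2 -0.2  0.6] w 0.0
need cm [ 0.29 -0.51  6.31] deg [-0.1 -0.1 -0.1]
```

```bash
python3 -m inch '[[0.2,-0.4,0,0,0,0,1],[0.2,-0.4,1.5,0,0,0,1],[0.2,-0.4,3,0,0,0,1],[0.2,-0.4,4.5,0,0,0,1],[0.2,-0.4,5.3,0,0,0,1],[0.2,-0.4,5.8,0,0,0,1],[0.2,-0.4,5.9,0,0,0,1],[0.2,-0.4,5.9,0,0,0,1]]'
python3 - <<'E'
from h import *
need(.506,.0777,.087,-36)
E
```

```text
t: 7.1
position: [0.5055, 0.0774, 0.0913]
tcp_rot: [-0.0, 0.951, -0.31, 0.001]
wrist_force: [-3.6, -0.3, 5.6]
width: 0.002
t 7.1 pos [0.5055 0.0774 0.0913] F [-3.6 -0.3  5.6] w 0.0
need cm [ 0.02 -0.05  0.43] deg [-0.1 -0.1 -0.2]
```

```bash
python3 -m inch '[[0,0,0.1,0,0,0,1],[0,0,0.2,0,0,0,1],[0,0,0.2,0,0,0,1]]'; python3 -m inch '[[0,0,0.1,0,0,0,1],[0,0,0.2,0,0,0,1],[0,0,0.2,0,0,0,1]]'
python3 - <<'E'
from h import *
need(.506,.0777,.087,-36)
c=shot('scene')
cv2.imwrite('pics/s8.png',cv2.resize(c['image'][150:250,270:430],(800,500),interpolation=cv2.INTER_CUBIC))
E
```

```text
t: 7.4
position: [0.5057, 0.0774, 0.0909]
tcp_rot: [-0.0, 0.951, -0.31, 0.001]
wrist_force: [-6.9, -0.7, 11.6]
width: -0.002
t: 7.7
position: [0.5057, 0.0774, 0.0908]
tcp_rot: [-0.0, 0.951, -0.31, 0.001]
wrist_force: [-10.3, -0.1, 19.9]
width: -0.004
t 7.7 pos [0.5057 0.0774 0.0908] F [-10.3  -0.1  19.9] w -0.0
need cm [ 0.   -0.04  0.38] deg [-0.1 -0.1 -0.1]
```

View pics/s8.png

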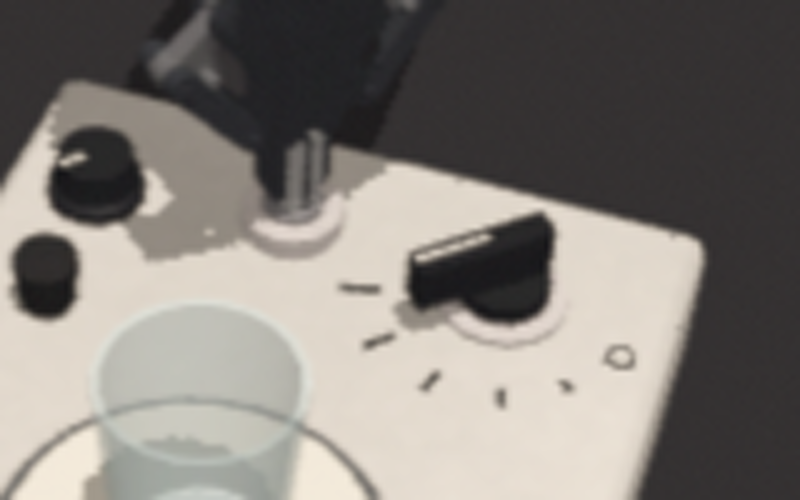

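Contact is hard at z≈0.091 with 20 N. I can't yet tell whether the button has bottomed or the fingers are on the ring, so I'll check before going further.

Run:
```python
from h import *
w=load('wrist'); tcp=np.array([.5012,.0755,.1485]); ty=np.array([-np.sin(np.radians(36)),-np.cos(np.radians(36)),0])
for dz in (-.004,0,.004,.008): print(dz,[proj(w,[tcp-ty*h+[0,0,dz]])[0].round(1).tolist() for h in(0,.008,.011)])
g=w['image'][270:340,290:350]; cv2.imwrite('pics/tip.png',cv2.resize(g,None,fx=8,fy=8,interpolation=cv2.INTER_CUBIC))
s=shot('scene'); cv2.imwrite('pics/s9.png',cv2.resize(s['image'][170:210,300:350],None,fx=14,fy=14,interpolation=cv2.INTER_CUBIC))
w=shot('wrist','w9.png')
print(arm.observe()['wrist_force'])
```

```text
-0.004 [[318.8, 301.6], [318.8, 285.4], [318.8, 279.2]]
0 [[318.8, 305.7], [318.8, 289.1], [318.8, 282.8]]
0.004 [[318.8, 310.0], [318.7, 293.1], [318.7, 286.6]]
0.008 [[318.8, 314.5], [318.7, 297.2], [318.7, 290.5]]
[-9.48698585 -0.46442197 19.2079211 ]
```

View pics/tip.png

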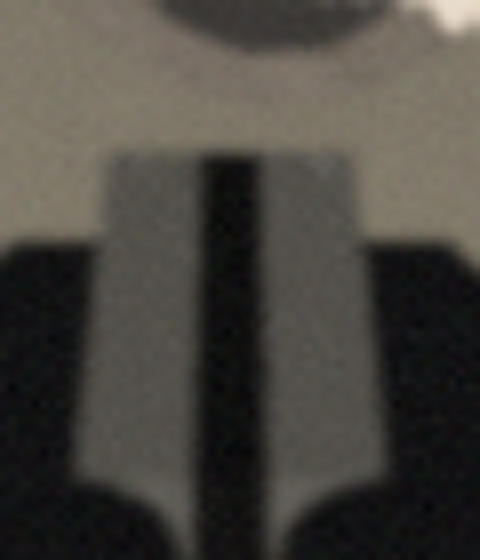

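View pics/s9.png

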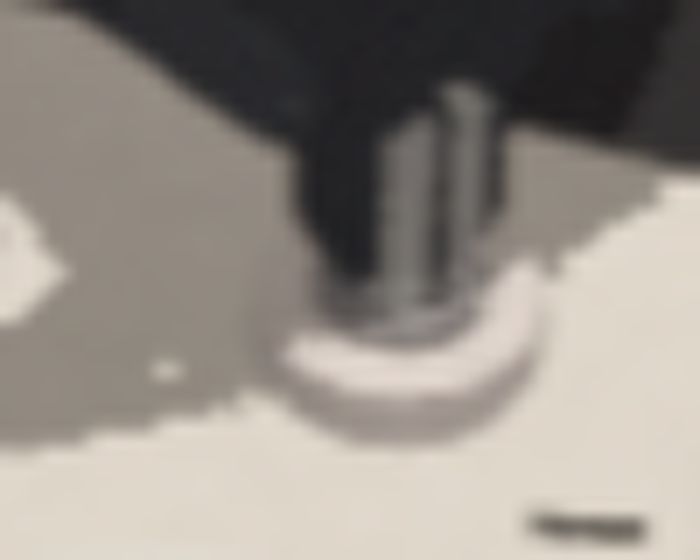

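View pics/w9.png

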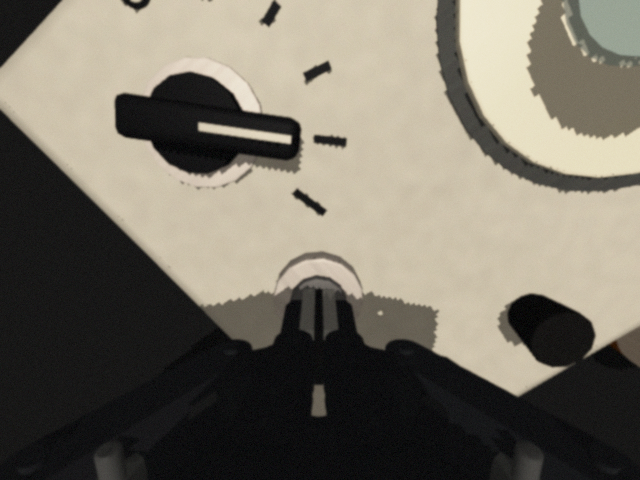

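Run:
```python
from h import *
s=load('scene'); a=cv2.imread('pics/scene0.png')
f=lambda i:cv2.resize(i[178:206,310:346],None,fx=11,fy=11,interpolation=cv2.INTER_CUBIC)
cv2.imwrite('pics/cmp.png',np.hstack([f(a),f(s['image'])]))
# predicted front edge of button top face for different z
b=np.array([.506,.0777]); th=np.radians(np.arange(0,360,5))
for z in (.0935,.0905,.0875):
    q=proj(s,np.c_[b[0]+.013*np.cos(th),b[1]+.013*np.sin(th),th*0+z]); print(z,'v range',q[:,1].min().round(2),q[:,1].max().round(2),'crop',((q[:,1].max()-178+.5)*11).round())
for z in (.0875,.085):
    q=proj(s,np.c_[b[0]+.021*np.cos(th),b[1]+.021*np.sin(th),th*0+z]); print('ring',z,((q[:,1].max()-178+.5)*11).round(),((q[:,0].min()-310+.5)*11).round(),((q[:,0].max()-310+.5)*11).round())
for v in range(190,200): print(v,[round(float(dep(s,u,v)[2]),4) for u in(326,328,330,332)])
```

```text
0.0935 v range 182.26 191.43 crop 153.0
0.0905 v range 183.36 192.52 crop 165.0
0.0875 v range 184.46 193.61 crop 177.0
ring 0.0875 209.0 83.0 316.0
ring 0.085 219.0 83.0 315.0
190 [0.0928, 0.0968, 0.0968, 0.09]
191 [0.0902, 0.0935, 0.0894, 0.0896]
192 [0.0909, 0.0895, 0.0912, 0.0883]
193 [0.0889, 0.0892, 0.0887, 0.0862]
194 [0.0876, 0.0899, 0.0878, 0.0858]
195 [0.0848, 0.0866, 0.0858, 0.0858]
196 [0.086, 0.0874, 0.0856, 0.0876]
197 [0.0853, 0.0848, 0.0855, 0.0863]
198 [0.0843, 0.0841, 0.0844, 0.0826]
199 [0.0816, 0.0803, 0.0817, 0.0805]
```

View pics/cmp.png

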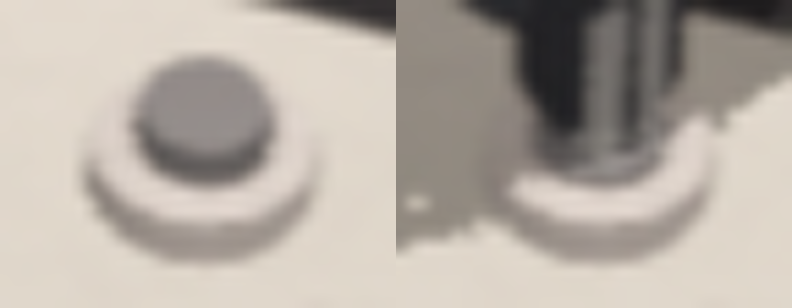

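Before/after crops: the front edge of the button's top face dropped from row ~155 to ~178, about 2 px or 5.5–6 mm, and now lies just above the ring. Together with the hard stop at about 20 N (the spring alone gives 5 N), this means the button is fully down. Releasing now.

```bash
python3 -m inch '[[0,0,-0.5,0,0,0,1],[0,0,-1.5,0,0,0,1],[0,0,-4,0,0,0,1],[0,0,-8,0,0,0,1],[0,0,-12,0,0,0,1],[0,6,-13,0,0,0,1],[0,8,-13,0,0,0,1],[0,8,-13,0,0,0,1]]'
python3 - <<'E'
from h import *
need(.505,.0777,.095,-36)
w=shot('wrist','w10.png')
s=shot('scene','s10.png'); a=cv2.imread('pics/scene0.png')
f=lambda i:cv2.resize(i[150:240,260:420],(400,225),interpolation=cv2.INTER_CUBIC)
g=lambda i:cv2.resize(i[178:206,310:346],(400,311),interpolation=cv2.INTER_CUBIC)
cv2.imwrite('pics/cmp2.png',np.vstack([np.hstack([f(a),f(s['image'])]),np.hstack([g(a),g(s['image'])])]))
print(dep(w,*proj(w,[(.506,.0777,.0935)])[0]))
E
```

```text
t: 8.65
position: [0.4573, 0.0105, 0.2174]
tcp_rot: [0.0, 0.95, -0.312, 0.002]
wrist_force: [0.1, -0.0, -0.3]
width: -0.001
t 8.65 pos [0.4573 0.0105 0.2174] F [ 0.1 -0.  -0.3] w -0.0
need cm [-0.19 -8.23 12.24] deg [-0.  -0.2 -0.4]
[0.50589488 0.07754001 0.09825144]
```

View pics/cmp2.png

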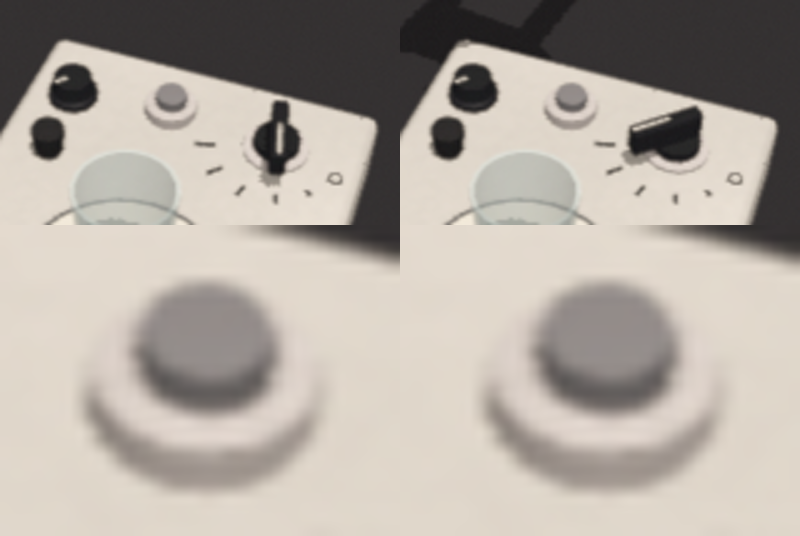

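View pics/w10.png

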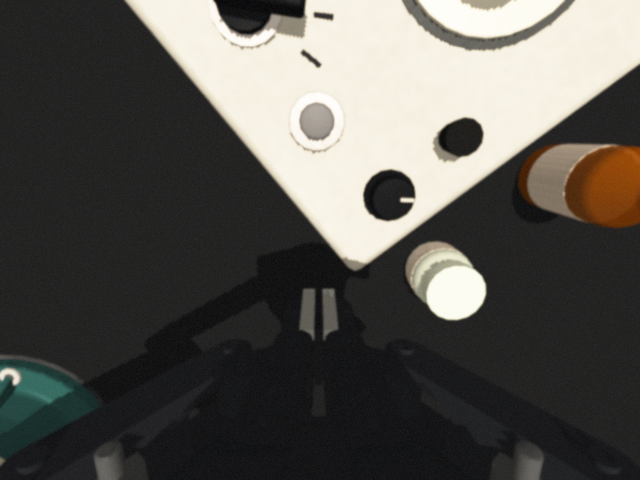

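View pics/s10.png

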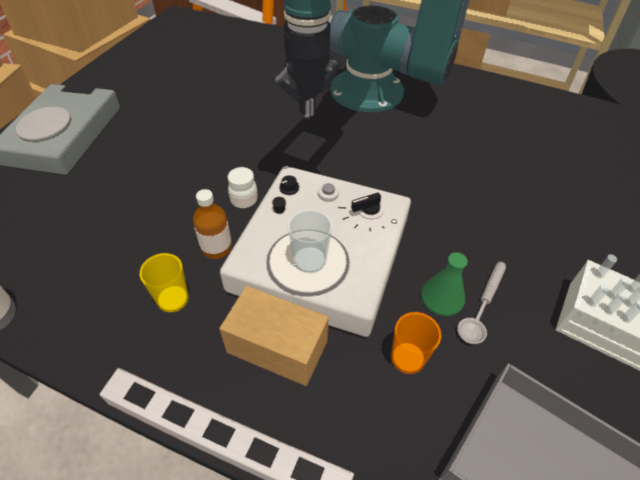

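The button is back out, looking identical to the first picture. The handle is at bar 4, the arm is clear, and everything else is unmoved. Handing in.

```bash
python3 -c "
from plant import arm
print(arm.hand_in(), arm.observe()['t'])"
```

```text
the job is handed in; nothing more can be done
the job is handed in; nothing more can be done
```

The job is handed in after about 9 s of robot time; `hand_in()` gives no verdict, so what follows rests on my own checks. With shut fingers I pushed the handle from speed 2 to 3 to 4 in two separate clicks. I then pressed the start button down to its hard stop, let go and backed away.

**Selector:** the handle points at the fourth bar in the wrist and scene views. Its line measures about -40 to -46° in the world frame, against about -43° expected for speed 4. No contact force showed at the end of either push; the force during the pushes was not read.

**Start button:** while pressed, its top sank about 5.5–6 mm in the scene picture, and the stop held against about 20 N. After release it looks the same as in the first picture.

**Surroundings:** the heat knob mark, stopper, beaker, flask, bottle, jar and spoon look unmoved in the before and after pictures. The arm ended clear of everything, with no force on the wrist.

**One disagreement:** the hard stop came at a TCP height of 0.091 m, but about 0.087 m was expected. The wrist depth also read the button top at 0.097–0.098 m against the stated 0.093 m, so this looks like a height offset of about 4 mm rather than an incomplete press. The handle and deck heights, though, measured within 1 mm of the text from the wrist.

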